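# Gauge a brass tube and show its spout to the inspection camera

### The arm

A 7-joint arm with a two-finger parallel gripper is mounted at the origin on the work surface. World frame = base frame: x ahead of the robot, y to its left, z up, the work surface at z = 0. Lengths are in m, angles in rad, forces in N, time in s.
With the tool pointing down it reaches from about 0.4 to 0.85 m from the base axis. Payload 10.4 kg.
Tool frame: the origin (TCP) lies on the centre line of the jaws, within the pads' length; the fingertips stand 22 mm ahead of it and the grasp point (between the pads) lies 3 mm ahead of it; z points along the fingers, y is the line along which they close (so a half turn about z gives the same grasp; the last joint's range is limited). The gripper opens to 87 mm and grips with 3 to 60 N. Pads are 19 mm wide; open, the fingers measure 117 mm over their backs; the gripper's body (75 mm by 190 mm) begins 51 mm behind the grasp point.
Start: joints at [1.198, 0.332, -0.065, 1.46, 0.022, 1.35, -0.088], TCP at [0.214, -0.587, 0.245] pointing down, gripper open.
Joint ranges: [-2.6, 2.6], [-0.5, 2.12], [-1.47, 1.34], [0.16, 2.42], [-1.27, 4.41], [0.06, 2.06], [-2.6, 2.6]. Speed limits (rad/s): [2.22, 2.22, 2.79, 2.79, 3.14, 3.14, 3.14].

### API

Orientations are given as a unit quaternion [x, y, z, w].
In Python, from bench import r gives the robot as it stands.
- The arm moves only by the tool jog_arm, called as name(argument=value, ...) on one line, values as JSON. Schema: {"type":"object","properties":{"segments":{"type":"array","items":{"type":"array","items":{"type":"number"},"minItems":5,"maxItems":5},"minItems":1,"maxItems":12},"force":{"type":"number"},"only":{"type":"string"},"quiet":{"type":"boolean"},"lines":{"type":"string"}},"required":["segments"],"additionalProperties":false}. segments is a list of rows, 1 to 12 of them, each of 5 numbers: dx, dy, dz in normalised numbers (1 is 50 cm), then a turn about the tool's z in a scale on which 1.0 is 2 pi rad, then the finger opening in m; each row is the pose to reach, as a shift and turn from the pose commanded when the call began, along the tool's axes at that moment; what a row does not reach only later rows make up. A row lasts 1/10 s, in which the tool goes at most 0.05 m and 0.15 rad, less where a joint would pass 70% of its speed; a pose out of reach is approached as far as the arm can. The fingers move at their own pace and stop on an object; force is the grip in N (left out, the last holds). Time passes only in rows, so rows that do not move let the fingers close. The tool returns the time, the measured TCP pose, the force, the opening and the grip force at its end. only (a regular expression) keeps the lines of the reply that match it, lines (a string "A,B") keeps lines A to B, and quiet returns only ok. A shift or turn number past 1, either way, is cut back to 1. Input that does not fit is refused with a message, and nothing moves.
- r.read_state(): the state, without advancing time (a new reading comes with each control period).
- r.camera(name): name is "side" or "top" or "wrist"; returns a dict with "img" (384x512x3 uint8, red, green, blue), "fx", "fy", "cx", "cy" (pixels), "k1" (the pictures are not rectified: a ray, as slopes to the right and down, at radius r is drawn at 1 + k1 r^2 times it, then the intrinsics apply), "pose" (4x4, takes a point from camera to world coordinates). Camera axes: x right, y down, z forward; pixel columns grow to the right and rows downward; lengths in m; the calibration is good to about 2 mm. A picture is of the moment at which its call begins. There is no depth.
- r.close_job(): hands the job in; it is judged then, once.
The state is a dict: "time": time; "joint_positions": joint angles; "joint_vel": joint speeds; "joint_torque": joint torques, N m; "ee_pos": TCP position; "eef_rot": TCP orientation; "ft_force": force on the tool from outside, world axes, zero at the start; "torque": the same for the moment, N m; "width": finger opening in m; "grip_force": force on a finger pad.
Only numpy, scipy, OpenCV 4.12 (cv2) and the standard library are available. Lean on these libraries where they do the work, as an engineer would, in place of code of your own. Each camera call takes 0.05 s, during which the arm holds its last target. There are 200 camera calls.

### The job

Take the gauge with the tall cylinder-shaped head out of the dark stand and push its rod down into the mouth of the tall spouted brass tube standing in the work block, fully home so that the head sits on the rim; then lift the tube, with the gauge in it, out of the block. Present it in the air to the inspection camera with the spout's tip at the camera's focus point, 100 mm straight in front of the lens on its sloping line of sight, the spout pointing squarely into the lens and the tube's mouth uppermost, leaning back square to that line of sight and not rolled sideways; finish holding it still there in the gripper. Do not touch the camera or its stand, and leave the other things on the bench where they are.

Things in the scene. Friction and masses are not known exactly. Their poses are not given: they have to be found in the camera images.
- gauge: Steel gauge, about 70 g, the only pin with a plain upright cylinder head: 17 mm diameter, 24 mm high, with fine rings. Below it a rod 9 mm thick, 55 mm long, its last 7 mm tapering to 5 mm. Origin on the axis at the head's underside (shoulder); z up through the head. It starts in any of the stand's three holes, the shoulder resting on the stand's top: only the head can be gripped.
- gauge_tip (a point): Centre of the lower end of the gauge's rod, 55 mm below the shoulder.
- gauge_stand: Fixed dark wooden block 60 (x) by 170 (y) by 65 mm high, origin at the centre of its underside. Three through holes of 12 mm in a row along its y, at -55, 0 and +55 mm, hold the gauge and two other pins.
- tube: Tall brass tube, upright, about 170 g: outside 21 mm, bore 13 mm right through, 90 mm long. A thin spout (8 mm, lip 12 mm) juts from its side 38 mm above the foot, to 30 mm from the axis. Origin at the foot's centre; z to the mouth, x along the spout. It starts loose, lowest 28 mm in either hole of the work block, spout within 60 degrees of the block's x.
- tube_mouth (a point): Centre of the tube's upper rim, 90 mm above its foot. With the gauge home, its head stands 24 mm above this rim and may shift up to 2 mm sideways.
- spout_tip (a point): Centre of the spout's outer end, at (30, 0, 38) mm in the tube's frame.
- spout_root (a point): Point on the tube's axis at the spout's height, (0, 0, 38) mm in the tube's frame.
- work_block: Fixed medium-brown wooden block 80 (x) by 130 (y) by 40 mm high, origin at the centre of its underside. Two upright 23 mm holes, 28 mm deep, at y -35 and +35 mm, hold the tall tube and the short plain tube.
- camera: Fixed grey camera 55 x 50 x 46 mm, black lens barrel 38 mm diameter, looking down at 24 degrees (0.42 rad); place, height and heading vary. The lens looks along -x, y is level, z up and square to the sight line. Lens face at x = -9 mm, focus at x = -109 mm. In the right presentation the tube's x (spout) is along this +x and the tube's z along this z.
- lens (a point): Centre of the lens's front face.
- focus (a point): The focus point in the air, 100 mm straight in front of the lens (axes as the camera's). The spout's tip belongs here.
- cam_stand: Fixed camera stand: dark steel foot plate 110 by 110 by 14 mm and a 16 mm post, 340 mm high, behind the camera (foot plate centre 30 mm, post 50 mm along the stand's x). Origin on the table straight below the camera's origin.
- cam_clamp: Fixed aluminium clamp, 34 mm cube, that carries the camera on the post; origin the same point as the camera's origin, the cube 50 mm behind it along x.
- disc_pin: Bystander in the gauge stand: steel pin with a flat disc head, 28 mm diameter and 8 mm high. Origin at the underside of its head.
- cone_pin: Bystander in the gauge stand: steel pin with a cone head, 24 mm wide below, 22 mm high. Origin at the underside of its head.
- short_tube: Bystander in the work block: plain brass tube without a spout, 21 mm diameter, 55 mm long. Origin at its foot.
- oil_bottle: Bystander: clear bottle with black cap, 54 mm diameter, 120 mm high, upright. Origin at its underside.
- jar: Bystander: glass jar with steel lid, 64 mm diameter, 70 mm high, upright. Origin at its underside.
- mallet: Bystander: brass-headed hammer with wooden handle, 240 mm long, lying. Origin under its middle.
- driver: Bystander: screwdriver with wooden handle, 190 mm long, lying. Origin under its middle.
- solder_reel: Bystander: bare steel reel, 52 mm diameter, 30 mm high, standing flat. Origin at its underside.

How it is judged:
By the outcome, as a careful person would: the job done as asked, in the order asked, and still so for the second after the job is handed in, while the arm keeps its last pose, push and grip.
It also fails if it takes over 64 s, if anything falls off the work surface, if the arm or the gripper's body presses on something with over 40 N, if the wrist force passes 120 N, or if a joint passes its speed limit or range.

## Working session

There is one attempt and no reset: what is moved stays moved. The work goes in short steps, Python scripts to look and compute and a tool call to move; the robot and the scene stay as the last step left them, time stands still between calls to the robot, and variables do not carry over. Pictures are saved under pics/ and viewed, at most 13 in all, crops included, and the job is handed in when it is done.

```bash
ls; mkdir -p pics
```

Create h.py:
```python
import numpy as np, cv2
from bench import r
def K(c): return np.array([[c["fx"],0,c["cx"]],[0,c["fy"],c["cy"]],[0,0,1.]])
def D(c):
    return c["k1"]
def ray(c,u,v):
    p=np.array([(u-c["cx"])/c["fx"],(v-c["cy"])/c["fy"]]);q=p.copy()
    for _ in range(30): q=p/(1+c["k1"]*(q@q))
    P=np.array(c["pose"]);d=P[:3,:3]@np.array([q[0],q[1],1]);return P[:3,3],d/np.linalg.norm(d)
def onz(c,u,v,z):
    o,d=ray(c,u,v);return o+d*(z-o[2])/d[2]
def proj(c,X):
    P=np.array(c["pose"]);p=P[:3,:3].T@(np.array(X)-P[:3,3]);s=p[:2]/p[2];s=s*(1+c["k1"]*(s@s))
    return np.array([c["fx"]*s[0]+c["cx"],c["fy"]*s[1]+c["cy"]])
def tri(*cs):
    A=np.zeros((3,3));b=np.zeros(3)
    for c,u,v in cs:
        o,d=ray(c,u,v);M=np.eye(3)-np.outer(d,d);A+=M;b+=M@o
    return np.linalg.solve(A,b)
```

Run:
```python
from h import *
import pickle
for n in ["side","top"]:
    c=r.camera(n);pickle.dump(c,open(n+".pkl","wb"))
    cv2.imwrite(f"pics/{n}0.png",cv2.resize(c["img"][:,:,::-1],(800,600),interpolation=cv2.INTER_CUBIC))
    print(n,{k:np.round(v,3).tolist() for k,v in c.items() if k!="img"})
s=r.read_state();print(s)
```

```text
bench.py
pics
side {'fx': 447.116, 'fy': 447.116, 'cx': 252.233, 'cy': 201.27, 'k1': 0.011, 'pose': [[-0.994, -0.04, 0.102, 0.438], [-0.108, 0.546, -0.831, 1.132], [-0.022, -0.837, -0.547, 0.969], [0.0, 0.0, 0.0, 1.0]]}
top {'fx': 409.493, 'fy': 409.493, 'cx': 254.591, 'cy': 194.785, 'k1': 0.02, 'pose': [[0.092, -0.975, 0.201, 0.324], [-0.996, -0.091, 0.015, -0.054], [0.004, -0.202, -0.979, 1.469], [0.0, 0.0, 0.0, 1.0]]}
{'time': 0.1, 'joint_positions': array([ 1.19843657,  0.33278089, -0.06470598,  1.46080808,  0.02161491,
        1.34989766, -0.08851524]), 'joint_vel': array([-5.63906650e-04, -3.96927552e-04,  3.19673365e-04, -3.33668631e-03,
        1.33671113e-03, -6.91565709e-04,  4.47275965e-05]), 'joint_torque': array([ 1.12085789e-03, -6.24544716e+01,  2.42362940e-02, -3.90720177e+01,
       -6.14272454e-02,  3.65268218e-02,  5.97213671e-05]), 'ee_pos': array([ 0.21406639, -0.5868816 ,  0.24387437]), 'eef_rot': array([ 9.84746238e-01,  1.73995657e-01, -1.36281803e-04, -5.83291095e-04]), 'ft_force': array([-0.04692283,  0.72195542,  0.4054103 ]), 'torque': array([ 0.01467097,  0.0052208 , -0.04522693]), 'grip_force': 0.0, 'width': 0.08676572100486994}
```

View pics/side0.png

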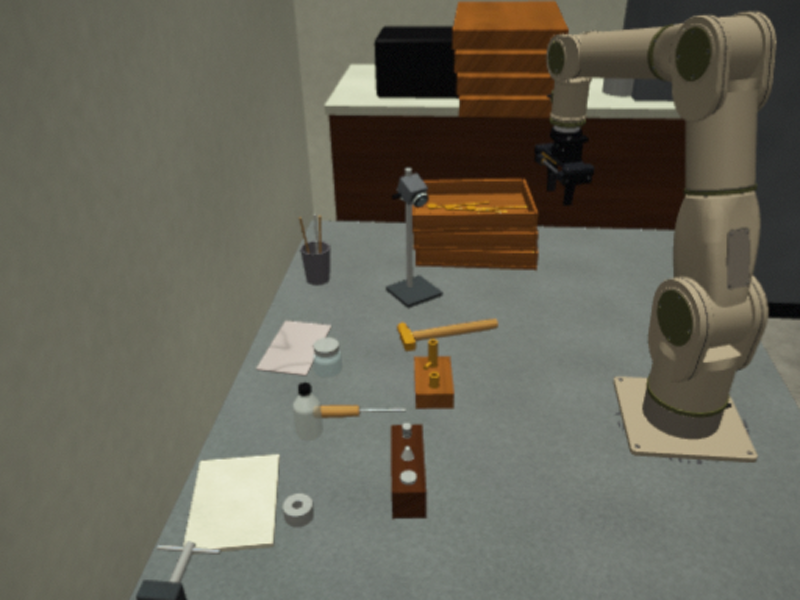

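View pics/top0.png

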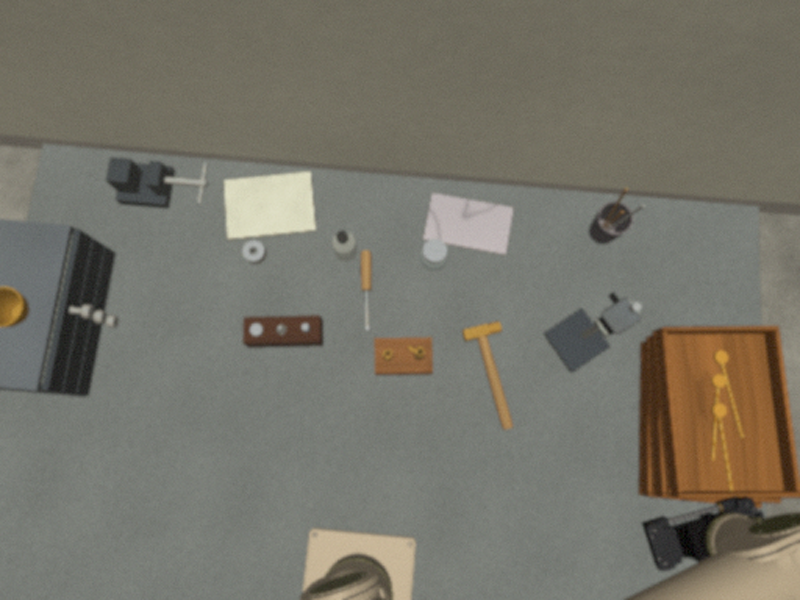

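Side view: the cylinder-head gauge is at (407,430), with the cone and disc pins below it. The tall tube is at (433,352), the short tube at (434,380), and the camera lens at (420,198) on its stand. Top view: gauge (306,327), tall tube (418,352) with its spout to the left, foot plate centre (577,340), camera body (620,316).

Create m.py:
```python
from h import *
import pickle
S=pickle.load(open("side.pkl","rb"));T=pickle.load(open("top.pkl","rb"))
f=.64
def t(u,v,z): return np.round(onz(T,u*f,v*f,z),4)
print("gauge",t(306,327,.089),np.round(tri((S,407*f,427*f),(T,306*f,327*f)),4))
print("cone/disc",t(281,328,.087),t(256,330,.073))
print("tube",t(418,352,.102),np.round(tri((S,433*f,342*f),(T,419*f,352*f)),4))
print("short",t(387,354,.067))
print("plate",[t(*p,.014) for p in((545,333),(580,309),(609,347),(573,371))])
print("cambody",np.round(tri((S,410*f,188*f),(T,620*f,316*f)),4), "posttop",t(637,307,.34))
```

```bash
python3 m.py
```

Run:
```python
import cv2
a=cv2.imread('pics/side0.png');b=cv2.imread('pics/top0.png')
x=cv2.resize(a[155:310,370:470],None,fx=3.8,fy=3.8,interpolation=cv2.INTER_CUBIC)
y=cv2.resize(b[270:390,530:660],None,fx=3.2,fy=3.2,interpolation=cv2.INTER_CUBIC)
import numpy as np
o=np.zeros((600,800,3),np.uint8);o[:x.shape[0],:x.shape[1]]=x[:600];o[:y.shape[0],384:384+y.shape[1]]=y[:,:416]
cv2.imwrite('pics/cam.png',o)
```

```text
gauge [0.5383 0.1622 0.089 ] [0.5389 0.1634 0.0812]
cone/disc [0.5314 0.2166 0.087 ] [0.5239 0.2735 0.073 ]
tube [ 0.5046 -0.0858  0.102 ] [ 0.5054 -0.088   0.0984]
short [ 0.4985 -0.019   0.067 ]
plate [array([ 0.5873, -0.3749,  0.014 ]), array([ 0.6511, -0.4529,  0.014 ]), array([ 0.5686, -0.5219,  0.014 ]), array([ 0.5059, -0.4421,  0.014 ])]
cambody [ 0.5834 -0.4504  0.2953] posttop [ 0.591  -0.4651  0.34  ]
```

View pics/cam.png

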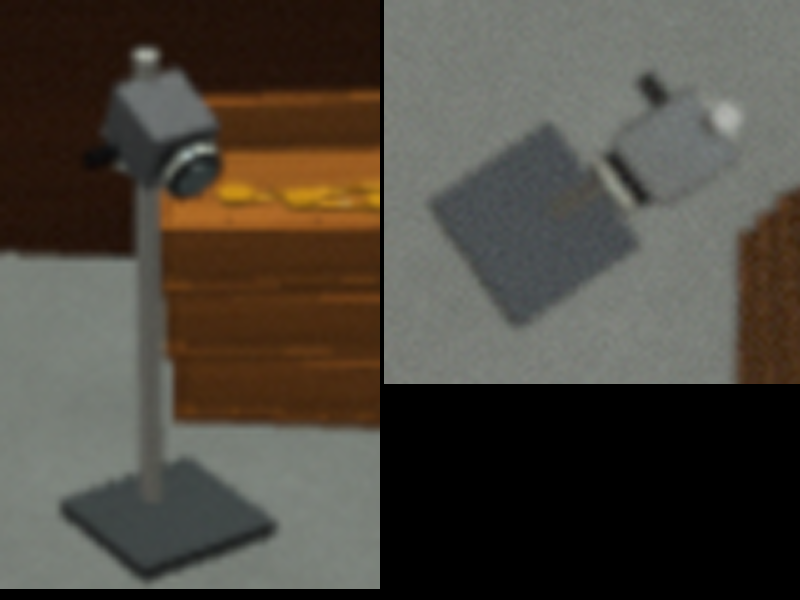

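Close-up: the lens front is at side pixel (420,200) in the 800-wide picture. The plate edges put the look direction at about (-0.62, 0.785) in world xy, and the post top is consistent with that.

Add to h.py:
```python
from scipy.spatial.transform import Rotation as Ro
def tool():
    s=r.read_state();return np.array(s["ee_pos"]),Ro.from_quat(s["eef_rot"]).as_matrix(),s
def go(x,yaw=None):
    "row needed to reach TCP x; yaw = wanted angle of tool y-axis (mod pi)"
    p,R,s=tool();d=R.T@(np.array(x)-p);a=None
    if yaw is not None:
        now=np.arctan2(R[1,1],R[0,1]);a=-((yaw-now+np.pi/2)%np.pi-np.pi/2)
    print("row",np.round(d,4),"turn",a,"t",round(s["time"],2),"q7",round(s["joint_positions"][6],2))
```

Run:
```python
from h import *
p,R,s=tool();c=r.camera("wrist");P=np.array(c["pose"])
print(np.round(R,3),"\ncam in tool",np.round(R.T@(P[:3,3]-p),4),"\n",np.round(R.T@P[:3,:3],3),c["fx"],c["cx"],c["cy"])
go([0.54,-0.02,0.33],0.15); go([0.40,-0.40,0.55]); go([.539,.163,.16],0.15)
```

```text
[[ 0.939  0.343 -0.   ]
 [ 0.343 -0.939  0.001]
 [-0.    -0.001 -1.   ]] 
cam in tool [ 0.0827  0.0003 -0.1385] 
 [[-0.    -0.955 -0.298]
 [ 1.    -0.     0.   ]
 [-0.    -0.298  0.955]] 285.98755841912407 254.27447967034198 190.57641337808042
row [ 0.5004 -0.421  -0.0856] turn -1.3710617105432403 t 0.15 q7 -0.09
row [ 0.2387 -0.1122 -0.3059] turn None t 0.15 q7 -0.09
row [ 0.5622 -0.5931  0.0846] turn -1.3710617105432403 t 0.15 q7 -0.09
```

The rows are not in the units I measure in: shifts go in shares of 50 cm and turns go in shares of 2 pi rad. I convert before sending: 0.4546 m / 0.5 = 0.9092, -0.4055 m / 0.5 = -0.811, -1.37 rad / 6.2832 = -0.218.

jog_arm(segments=[[0.9092, -0.811, -0.03, -0.218, 0.05], [0.9092, -0.811, -0.03, -0.218, 0.05], [0.9092, -0.811, -0.03, -0.218, 0.05], [0.9092, -0.811, -0.03, -0.218, 0.05], [0.9092, -0.811, -0.03, -0.218, 0.05], [0.9092, -0.811, -0.03, -0.218, 0.05], [0.9092, -0.811, -0.03, -0.218, 0.05], [0.9092, -0.811, -0.03, -0.218, 0.05], [0.9092, -0.811, -0.03, -0.218, 0.05], [0.9092, -0.811, -0.03, -0.218, 0.05], [0.9092, -0.811, -0.03, -0.218, 0.05], [0.9092, -0.811, -0.03, -0.218, 0.05]])

```text
time: 1.35
ee_pos: [0.4983, -0.0568, 0.2595]
eef_rot: [0.653, 0.758, -0.0, 0.0]
ft_force: [1.4, -0.0, -0.2]
width: 0.0497
grip_force: 0.0
```

jog_arm(segments=[[0, 0, 0, 0, 0.05], [0, 0, 0, 0, 0.05]])

```text
time: 1.55
ee_pos: [0.498, -0.0576, 0.2591]
eef_rot: [0.652, 0.759, -0.0, -0.0]
ft_force: [-0.2, -1.5, 0.2]
width: 0.0499
grip_force: 0.0
```

Run:
```python
from h import *
go([.502,-.05,.26],.15)
```

```text
row [ 0.0069  0.0051 -0.0009] turn 0.0016592260131329528 t 1.55 q7 0.13
```

Run:
```python
from h import *
import pickle
c=r.camera("wrist");pickle.dump(c,open("w1.pkl","wb"))
cv2.imwrite("pics/w1.png",cv2.resize(c["img"][:,:,::-1],(800,600),interpolation=cv2.INTER_CUBIC))
```

```text
(no output)
```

View pics/w1.png

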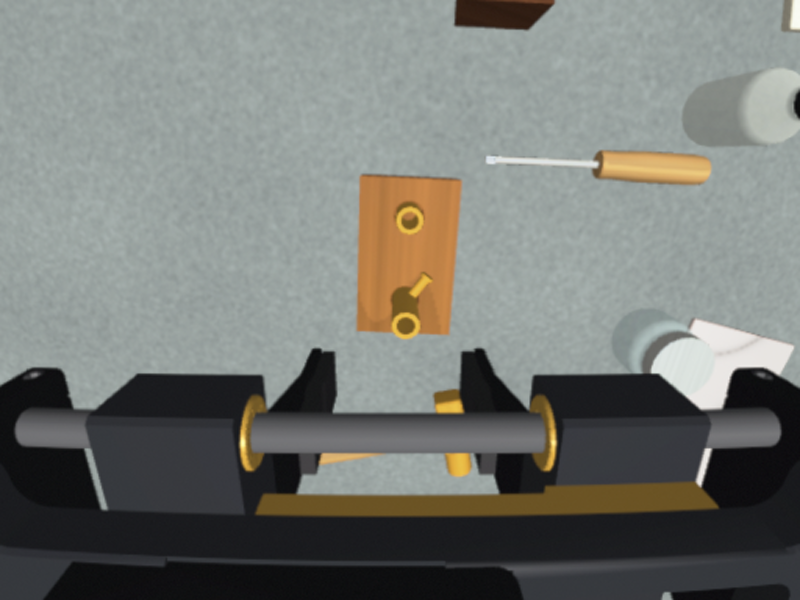

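The wrist view shows the tall tube's mouth at (405,325), its spout tip at (425,280) pointing up-right, the short tube at (410,219), and block corners at (360,175), (461,180), (449,334), (358,330).

Run:
```python
from h import *
import pickle
c=pickle.load(open("w1.pkl","rb"));f=.64
w=lambda u,v,z:np.round(onz(c,u*f,v*f,z),4)
m=w(405,325,.102);s=w(425,279,.052);sh=w(410,219,.067)
print("mouth",m,"short",sh,"spout",s)
d=(s-m)[:2];print("spout dist",np.hypot(*d),"ang",np.arctan2(d[1],d[0]))
print("block",[w(*p,.04) for p in((360,175),(461,180),(449,334),(358,330))])
g=np.array([.539,.163,.22]);go([.539,.163,.24],.14)
```

```text
mouth [ 0.5083 -0.0868  0.102 ] short [ 0.5016 -0.017   0.067 ] spout [ 0.5218 -0.0642  0.052 ]
spout dist 0.026325083095785323 ang 1.032331221430069
block [array([0.4591, 0.0075, 0.04  ]), array([0.5373, 0.0156, 0.04  ]), array([ 0.5517, -0.1124,  0.04  ]), array([ 0.4738, -0.1206,  0.04  ])]
row [0.2135 0.0739 0.0189] turn 0.009000344652048353 t 1.6 q7 0.13
```

Scaled: 0.2135 m / 0.5 = 0.427, 0.0739 m / 0.5 = 0.1478, 0.009 rad / 6.2832 = 0.0014.

jog_arm(segments=[[0.427, 0.1478, 0.038, 0.0014, 0.05], [0.427, 0.1478, 0.038, 0.0014, 0.05], [0.427, 0.1478, 0.038, 0.0014, 0.05], [0.427, 0.1478, 0.038, 0.0014, 0.05], [0.427, 0.1478, 0.038, 0.0014, 0.05], [0.427, 0.1478, 0.038, 0.0014, 0.05], [0.427, 0.1478, 0.038, 0.0014, 0.05], [0.427, 0.1478, 0.038, 0.0014, 0.05]])

```text
time: 2.4
ee_pos: [0.5397, 0.161, 0.2402]
eef_rot: [0.657, 0.754, -0.001, 0.0]
ft_force: [0.8, -0.6, 0.4]
width: 0.0502
grip_force: 0.0
```

Run:
```python
from h import *
import pickle
c=r.camera("wrist");pickle.dump(c,open("w2.pkl","wb"))
cv2.imwrite("pics/w2.png",cv2.resize(c["img"][:,:,::-1],(800,600),interpolation=cv2.INTER_CUBIC))
```

```text
(no output)
```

View pics/w2.png

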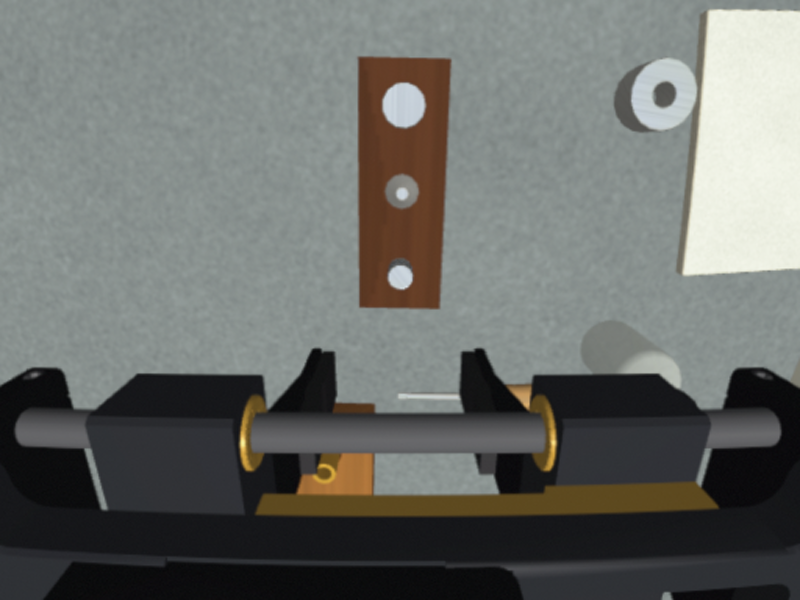

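The gauge head's top is at (400,277). Stand corners are at (359,57), (450,59), (439,308), (360,306).

Run:
```python
from h import *
import pickle
c=pickle.load(open("w2.pkl","rb"));f=.64
w=lambda u,v,z:np.round(onz(c,u*f,v*f,z),4)
g=w(400,277,.089);print(g,[w(*p,.065) for p in((359,57),(450,59),(439,308),(360,306))])
go([g[0],g[1],.090],.11)
```

```text
[0.5411 0.1672 0.089 ] [array([0.496 , 0.3016, 0.065 ]), array([0.5539, 0.3084, 0.065 ]), array([0.574 , 0.1414, 0.065 ]), array([0.5158, 0.1349, 0.065 ])]
row [0.006  0.0022 0.1503] turn 0.026736376448725174 t 2.45 q7 -0.39
```

Scaled: 0.15 m / 0.5 = 0.3, 0.13 m / 0.5 = 0.26, 0.027 rad / 6.2832 = 0.0043.

jog_arm(segments=[[0.012, 0.0044, 0.1, 0.0043, 0.05], [0.012, 0.0044, 0.2, 0.0043, 0.05], [0.012, 0.0044, 0.26, 0.0043, 0.05], [0.012, 0.0044, 0.3, 0.0043, 0.05], [0.012, 0.0044, 0.3, 0.0043, 0.05], [0.012, 0.0044, 0.3, 0.0043, 0.05], [0.012, 0.0044, 0.3, 0.0043, 0.05]], force=30)

```text
time: 3.15
ee_pos: [0.541, 0.1685, 0.0906]
eef_rot: [0.667, 0.745, -0.0, 0.0]
ft_force: [0.3, 0.3, -0.7]
width: 0.05
grip_force: 0.0
```

jog_arm(segments=[[0, 0, 0, 0, 0.0], [0, 0, 0, 0, 0.0], [0, 0, 0, 0, 0.0], [0, 0, 0, 0, 0.0], [0, 0, 0, 0, 0.0], [0, 0, 0, 0, 0.0], [0, 0, 0, 0, 0.0], [0, 0, 0, 0, 0.0]], force=30)

```text
time: 3.95
ee_pos: [0.5406, 0.1697, 0.0903]
eef_rot: [0.666, 0.746, -0.0, 0.0]
ft_force: [-0.2, -0.2, 0.9]
width: 0.0159
grip_force: 30.0
```

Run:
```python
from h import *
go([.541,.167,.20],.11)
```

```text
row [-2.700e-03  1.000e-04 -1.097e-01] turn 0.00299750116674935 t 3.95 q7 -0.52
```

Scaled: -0.11 m / 0.5 = -0.22, -0.09 m / 0.5 = -0.18.

jog_arm(segments=[[0, 0, -0.1, 0, 0], [0, 0, -0.18, 0, 0], [0, 0, -0.22, 0, 0], [0, 0, -0.22, 0, 0], [0, 0, -0.22, 0, 0]])

```text
time: 4.45
ee_pos: [0.5405, 0.1695, 0.1999]
eef_rot: [0.666, 0.746, -0.0, 0.0]
ft_force: [0.0, 0.3, -1.1]
width: 0.0162
grip_force: 30.0
```

Run:
```python
from h import *
go([.5087,-.087,.20],1.03-np.pi/2)
```

```text
row [-0.2513 -0.0605  0.    ] turn 0.6536445434949294 t 4.45 q7 -0.45
```

Scaled: -0.2513 m / 0.5 = -0.5026, -0.0605 m / 0.5 = -0.121, 0.654 rad / 6.2832 = 0.1041.

jog_arm(segments=[[-0.5026, -0.121, 0, 0.1041, 0], [-0.5026, -0.121, 0, 0.1041, 0], [-0.5026, -0.121, 0, 0.1041, 0], [-0.5026, -0.121, 0, 0.1041, 0], [-0.5026, -0.121, 0, 0.1041, 0], [-0.5026, -0.121, 0, 0.1041, 0], [-0.5026, -0.121, 0, 0.1041, 0], [-0.5026, -0.121, 0, 0.1041, 0], [-0.5026, -0.121, 0, 0.1041, 0]])

```text
time: 5.35
ee_pos: [0.5089, -0.0848, 0.1999]
eef_rot: [0.87, 0.494, -0.0, -0.0]
ft_force: [0.1, 0.6, -1.1]
width: 0.016
grip_force: 30.0
```

Run:
```python
from h import *
import pickle
c=r.camera("wrist");pickle.dump(c,open("w3.pkl","wb"))
a=cv2.resize(c["img"][:,:,::-1],(800,600),interpolation=cv2.INTER_CUBIC)
o=np.zeros((600,800,3),np.uint8);o[:400,:400]=cv2.resize(a[200:400,300:500],(400,400))
for i,n in enumerate(["side","top"]):
    c=r.camera(n);pickle.dump(c,open(n+"3.pkl","wb"))
    u,v=proj(c,[.5087,-.087,.11]).astype(int);print(n,u,v)
    o[:400,400:]=cv2.resize(c["img"][v-50:v+50,u-50:u+50,::-1],(400,400),interpolation=cv2.INTER_CUBIC) if i==0 else o[:400,400:]
    if i: o[400:,:400]=cv2.resize(c["img"][v-25:v+25,u-50:u+50,::-1],(400,200),interpolation=cv2.INTER_CUBIC)
cv2.imwrite("pics/w3.png",o);go([.5087,-.087,.20],1.03-np.pi/2)
```

```text
side 276 216
top 268 223
row [-0.0014  0.0005  0.0002] turn 0.0020897293346755497 t 5.5 q7 -0.54
```

View pics/w3.png

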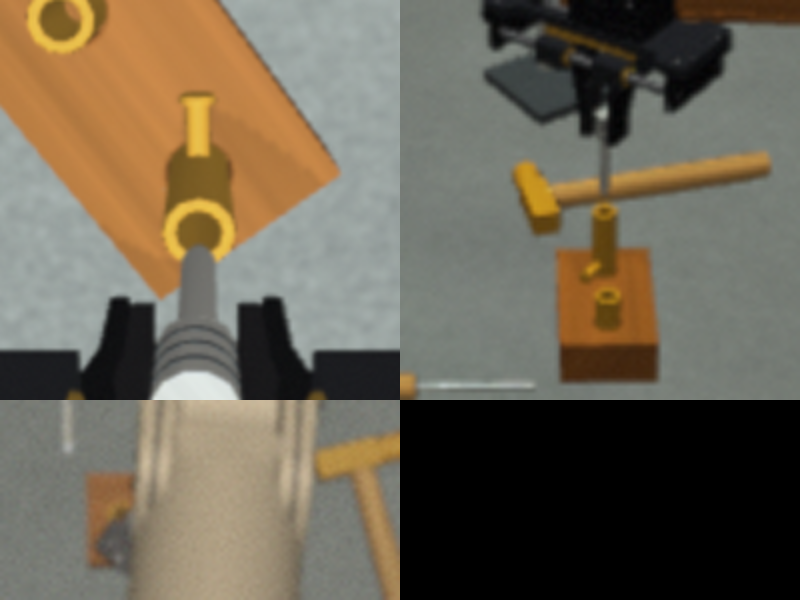

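The wrist crop shows the mouth at about (399.5,314.5) in the 800-wide frame and the rod tip at about (399.5,326). The spout lies exactly along tool +x. The side crop shows the rod hanging straight above the tube.

Run:
```python
from h import *
import pickle
c=pickle.load(open("w3.pkl","rb"));f=.64
p,R,s=tool();P=np.array(c["pose"])
for n,u,v,z in(("mouth",399.5,314.5,.102),("tip",399.5,325,.1197),("spout",398.5,248,.053)):
    X=onz(c,u*f,v*f,z);print(n,np.round(X,4),"in tool",np.round(R.T@(X-p),4))
S=pickle.load(open("side3.pkl","rb"))
# side crop: centre (276,216) 4px/px
q=lambda u,v:(276-50+(u-400)/4,216-50+v/4)
m=q(605,211);t=q(605,193);tb=tri((S,*m),(c,399.5*f,314.5*f));tt=tri((S,*t),(c,399.5*f,325*f))
print(tb,tt,np.round(R.T@(tt-tb),4))
```

```text
mouth [ 0.5097 -0.0866  0.102 ] in tool [-0.0006  0.0011  0.0982]
tip [ 0.5099 -0.0862  0.1197] in tool [-0.0002  0.0011  0.0805]
spout [ 0.5238 -0.0621  0.053 ] in tool [0.0277 0.0006 0.1472]
[ 0.50700991 -0.08846295  0.0978681 ] [ 0.50720532 -0.08790307  0.11652023] [ 0.0006 -0.0001 -0.0187]
```

Scaled: 0.071 m / 0.5 = 0.142, 0.068 m / 0.5 = 0.136.

jog_arm(segments=[[0, 0, 0.04, 0, 0], [0, 0, 0.08, 0, 0], [0, 0, 0.11, 0, 0], [0, 0, 0.13, 0, 0], [0, 0, 0.136, 0, 0], [0, 0, 0.142, 0, 0]])

```text
time: 6.1
ee_pos: [0.5092, -0.0867, 0.1295]
eef_rot: [0.87, 0.493, 0.0, 0.0]
ft_force: [0.1, 0.1, -0.7]
width: 0.0159
grip_force: 30.0
```

jog_arm(segments=[[0, 0, 0.004, 0, 0], [0, 0, 0.006, 0, 0], [0, 0, 0.008, 0, 0], [0, 0, 0.008, 0, 0]])

```text
time: 6.5
ee_pos: [0.5103, -0.0871, 0.1273]
eef_rot: [0.87, 0.492, 0.001, 0.001]
ft_force: [-1.1, 0.6, 10.5]
width: 0.016
grip_force: 30.0
```

Scaled: -0.004 m / 0.5 = -0.008.

jog_arm(segments=[[0, 0, 0, 0, 0.045], [0, 0, -0.008, 0, 0.045], [0, 0, -0.008, 0, 0.045], [0, 0, -0.008, 0, 0.045], [0, 0, -0.008, 0, 0.045], [0, 0, -0.008, 0, 0.045]])

```text
time: 7.1
ee_pos: [0.5087, -0.0868, 0.1292]
eef_rot: [0.87, 0.492, -0.0, -0.0]
ft_force: [0.2, -0.1, -0.4]
width: 0.0442
grip_force: 0.0
```

Run:
```python
from h import *
go([.5095,-.0868,.085],1.03-np.pi/2)
```

```text
row [0.0004 0.0006 0.0442] turn -0.00017589928359207363 t 7.1 q7 -0.58
```

jog_arm(segments=[[0, 0, 0.04, 0, 0.045], [0, 0, 0.07, 0, 0.045], [0, 0, 0.088, 0, 0.045], [0, 0, 0.088, 0, 0.045], [0, 0, 0.088, 0, 0.045], [0, 0, 0.088, 0, 0], [0, 0, 0.088, 0, 0], [0, 0, 0.088, 0, 0], [0, 0, 0.088, 0, 0], [0, 0, 0.088, 0, 0], [0, 0, 0.088, 0, 0], [0, 0, 0.088, 0, 0]], force=40)

```text
time: 8.3
ee_pos: [0.509, -0.0869, 0.0856]
eef_rot: [0.87, 0.492, 0.0, 0.0]
ft_force: [-1.5, 0.2, 4.5]
width: 0.0195
grip_force: 39.9
```

jog_arm(segments=[[0, 0, -0.06, 0, 0], [0, 0, -0.12, 0, 0], [0, 0, -0.16, 0, 0], [0, 0, -0.16, 0, 0], [0, 0, -0.16, 0, 0]])

```text
time: 8.8
ee_pos: [0.5085, -0.0869, 0.1645]
eef_rot: [0.87, 0.492, -0.0, -0.0]
ft_force: [-0.4, 0.2, -2.3]
width: 0.0197
grip_force: 40.0
```

Run:
```python
from h import *
import pickle
c=r.camera("wrist");pickle.dump(c,open("w4.pkl","wb"))
a=cv2.resize(c["img"][:,:,::-1],(800,600),interpolation=cv2.INTER_CUBIC)
o=np.zeros((400,800,3),np.uint8);o[:400,:400]=cv2.resize(a[200:500,250:550],(400,400))
p,R,s=tool()
c=r.camera("side");pickle.dump(c,open("side4.pkl","wb"))
u,v=proj(c,p).astype(int);print(u,v,p)
o[:400,400:]=cv2.resize(c["img"][v-50:v+50,u-50:u+50,::-1],(400,400),interpolation=cv2.INTER_CUBIC)
cv2.imwrite("pics/w4.png",o)
```

```text
276 202 [ 0.5081006  -0.08690961  0.1639304 ]
```

View pics/w4.png

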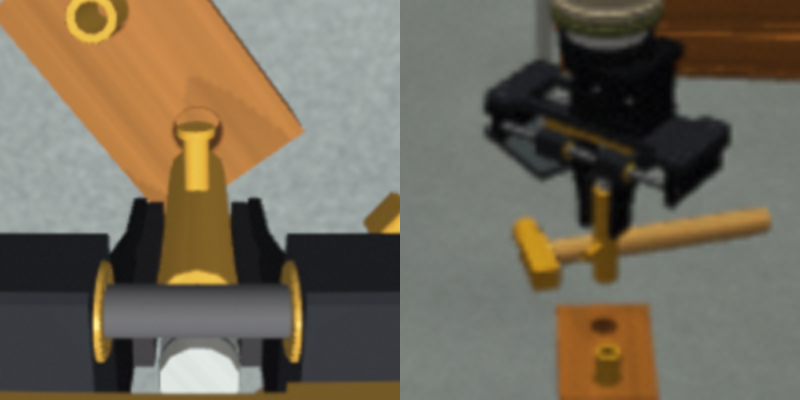

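The tube is held upright with the gauge seated, clear of the hole. The jog cannot tilt the tool, so I'll tilt the tube in the pads by pushing its foot against the block's +x edge at a light grip.

Run:
```python
from h import *
go([.5665,-.066,.164],.114-np.pi/2)
```

```text
row [ 0.048   0.0395 -0.0004] turn 0.9157572354498267 t 8.9 q7 -0.56
```

Scaled: 0.048 m / 0.5 = 0.096, 0.0395 m / 0.5 = 0.079, 0.916 rad / 6.2832 = 0.1458.

jog_arm(segments=[[0.096, 0.079, 0, 0.0239, 0], [0.096, 0.079, 0, 0.0477, 0], [0.096, 0.079, 0, 0.0716, 0], [0.096, 0.079, 0, 0.0955, 0], [0.096, 0.079, 0, 0.1194, 0], [0.096, 0.079, 0, 0.1432, 0], [0.096, 0.079, 0, 0.1458, 0], [0.096, 0.079, 0, 0.1458, 0], [0.096, 0.079, 0, 0.1458, 0]])

```text
time: 9.8
ee_pos: [0.5672, -0.066, 0.1647]
eef_rot: [0.998, 0.059, -0.0, -0.0]
ft_force: [0.5, -0.1, -2.5]
width: 0.02
grip_force: 40.0
```

Run:
```python
from h import *
import pickle
c=r.camera("wrist");pickle.dump(c,open("w5.pkl","wb"))
cv2.imwrite("pics/w5.png",cv2.resize(c["img"][:,:,::-1],(800,600),interpolation=cv2.INTER_CUBIC))
go([.5665,-.066,.0955],.114-np.pi/2)
```

```text
row [-0.0007 -0.0001  0.0694] turn 0.00261218743279934 t 9.85 q7 -1.53
```

View pics/w5.png

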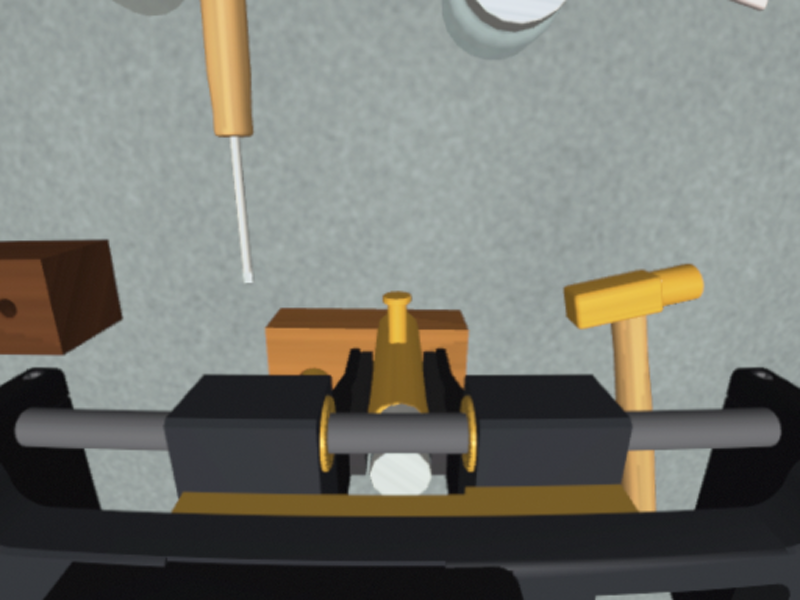

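The wrist view shows the spout tip at (397,298) along tool +x. The block's +x top edge runs (267,329)–(467,330), the driver and mallet are well clear, and the gauge head is at (400,473).

Add to h.py:
```python
from scipy.optimize import brentq
def tilt(c,u,v,gh,ox=0.,zg=.003):
    "tilt of tube from spout-tip pixel: axis through (ox,0,zg) in tool frame, gh above foot"
    p,R,s=tool();o,d=ray(c,u,v);o=R.T@(o-p);d=R.T@d
    def tip(th):  # tube x=(cos,0,-sin), z=(-sin,0,-cos) in tool frame
        X=np.array([np.cos(th),0,-np.sin(th)]);Z=np.array([-np.sin(th),0,-np.cos(th)])
        return np.array([ox,0,zg])+.030*X+(.038-gh)*Z
    def f(th):
        t=tip(th);k=(t[2]-o[2])/d[2];return (o+k*d)[0]-t[0]
    return [(round(a,2),round(f(a)*1000,1)) for a in np.arange(-.1,.6,.05)],tip
```

Run:
```python
from h import *
import pickle
c=pickle.load(open("w5.pkl","rb"));f=.64;p,R,s=tool()
for n,u,v,z in(("edgeL",267,329,.04),("edgeR",467,330,.04),("tip",397,299,p[2]-.0735+.038),("tipbot",397,305,p[2]-.0735+.038)):
    X=onz(c,u*f,v*f,z);print(n,np.round(X,4),np.round(R.T@(X-p),4))
print(tilt(c,397*f,299*f,.0705)[0])
```

```text
edgeL [0.5373 0.0136 0.04  ] [-0.0204 -0.0825  0.1249]
edgeR [ 0.5515 -0.1124  0.04  ] [-0.0209  0.0443  0.1249]
tip [ 0.5949 -0.0628  0.1294] [0.0278 0.     0.0355]
tipbot [ 0.5923 -0.0631  0.1294] [0.0253 0.     0.0355]
[(np.float64(-0.1), np.float64(0.3)), (np.float64(-0.05), np.float64(-1.0)), (np.float64(0.0), np.float64(-2.2)), (np.float64(0.05), np.float64(-3.3)), (np.float64(0.1), np.float64(-4.3)), (np.float64(0.15), np.float64(-5.2)), (np.float64(0.2), np.float64(-5.9)), (np.float64(0.25), np.float64(-6.6)), (np.float64(0.3), np.float64(-7.2)), (np.float64(0.35), np.float64(-7.6)), (np.float64(0.4), np.float64(-8.0)), (np.float64(0.45), np.float64(-8.2)), (np.float64(0.5), np.float64(-8.3)), (np.float64(0.55), np.float64(-8.3))]
```

The rows are not in the units I measure in: shifts go in shares of 50 cm and turns go in shares of 2 pi rad. I convert before sending: 0.069 m / 0.5 = 0.138, 0.055 m / 0.5 = 0.11.

jog_arm(segments=[[0, 0, 0.06, 0, 0], [0, 0, 0.11, 0, 0], [0, 0, 0.138, 0, 0], [0, 0, 0.138, 0, 0], [0, 0, 0.138, 0, 0], [0, 0, 0.138, 0, 0]], force=12)

```text
time: 10.45
ee_pos: [0.5683, -0.066, 0.0977]
eef_rot: [0.998, 0.057, 0.001, 0.0]
ft_force: [0.3, 0.3, -1.8]
width: 0.0201
grip_force: 12.0
```

jog_arm(segments=[[-0.01, 0, 0, 0, 0], [-0.018, 0, 0, 0, 0], [-0.024, 0, 0, 0, 0], [-0.03, 0, 0, 0, 0]])

```text
time: 10.85
ee_pos: [0.5532, -0.0678, 0.0972]
eef_rot: [0.998, 0.057, 0.001, 0.0]
ft_force: [3.0, -0.4, -0.9]
width: 0.0199
grip_force: 12.0
```

jog_arm(segments=[[-0.006, 0, 0, 0, 0], [-0.012, 0, 0, 0, 0], [-0.018, 0, 0, 0, 0], [-0.024, 0, 0, 0, 0], [-0.028, 0, 0, 0, 0], [-0.028, 0, 0, 0, 0]])

```text
time: 11.45
ee_pos: [0.5381, -0.0694, 0.0961]
eef_rot: [0.998, 0.057, -0.0, 0.0]
ft_force: [1.5, -0.4, -1.4]
width: 0.0197
grip_force: 12.0
```

```bash
python3 - <<'E'
from h import *
import pickle
c=r.camera("wrist");pickle.dump(c,open("w6.pkl","wb"))
a=cv2.resize(c["img"][:,:,::-1],(800,600),interpolation=cv2.INTER_CUBIC)
o=np.zeros((400,800,3),np.uint8);o[:400,:400]=cv2.resize(a[200:500,250:550],(400,400))
p,R,s=tool()
c=r.camera("side");pickle.dump(c,open("side6.pkl","wb"))
u,v=proj(c,p).astype(int);print(u,v,p)
o[:400,400:]=cv2.resize(c["img"][v-40:v+40,u-40:u+40,::-1],(400,400),interpolation=cv2.INTER_CUBIC)
cv2.imwrite("pics/w6.png",o)
E
```

```text
266 222 [ 0.53819296 -0.06940702  0.09611709]
```

View pics/w6.png

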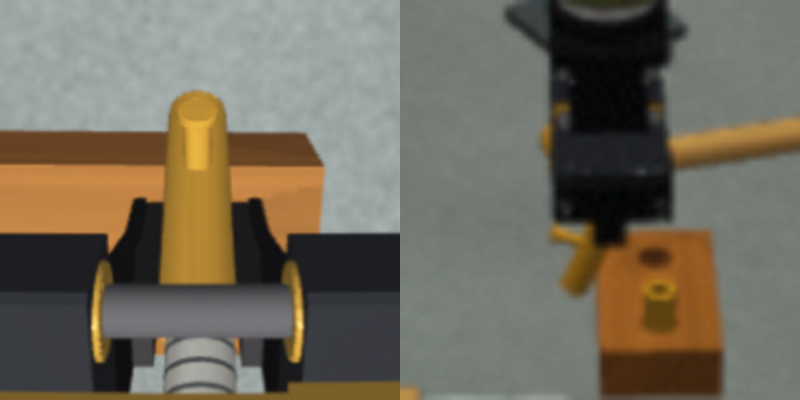

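The tube is now clearly tilted: foot at about (574,287) and spout tip at (557,236) in the side crop. I'll grip firmly, lift it closer to the side camera and measure the tilt there.

Scaled: -0.16 m / 0.5 = -0.32, -0.12 m / 0.5 = -0.24.

jog_arm(segments=[[0.012, 0, 0, 0, 0], [0.04, 0, 0, 0, 0], [0.08, 0, -0.04, 0, 0], [0.08, 0, -0.14, 0, 0], [0.08, 0, -0.24, 0, 0], [0.08, 0, -0.32, 0, 0]], force=40)

```text
time: 12.15
ee_pos: [0.5786, -0.0645, 0.2587]
eef_rot: [0.998, 0.057, 0.0, -0.0]
ft_force: [1.6, -0.7, -2.2]
width: 0.0202
grip_force: 40.0
```

Run:
```python
from h import *
go([.56,.14,.40],0.1-np.pi/2)
```

```text
row [ 0.0049 -0.2053 -0.1412] turn 0.014212634744778185 t 12.15 q7 -1.51
```

Scaled: -0.2053 m / 0.5 = -0.4106, -0.1412 m / 0.5 = -0.2824.

jog_arm(segments=[[0, -0.4106, -0.2824, 0, 0], [0, -0.4106, -0.2824, 0, 0], [0, -0.4106, -0.2824, 0, 0], [0, -0.4106, -0.2824, 0, 0], [0, -0.4106, -0.2824, 0, 0], [0, -0.4106, -0.2824, 0, 0], [0, -0.4106, -0.2824, 0, 0], [0, -0.4106, -0.2824, 0, 0], [0, -0.4106, -0.2824, 0, 0]], quiet=true)

```text
ok
```

Run:
```python
from h import *
import pickle
p,R,s=tool();print(p,s["time"],s["width"])
c=r.camera("side");pickle.dump((c,p,R),open("side7.pkl","wb"))
u,v=proj(c,p).astype(int);print(u,v)
a=c["img"][v-40:v+80,u-80:u+80]
hsv=cv2.cvtColor(a,cv2.COLOR_RGB2HSV)
m=((hsv[:,:,0]>10)&(hsv[:,:,0]<32)&(hsv[:,:,1]>110)&(hsv[:,:,2]>60))
for y in range(40,110):
    xs=np.flatnonzero(m[y]); 
    if len(xs): print(y+v-40,xs+u-80) if len(xs)<25 else print(y+v-40,'many')
cv2.imwrite("pics/s7.png",cv2.resize(a[:,:,::-1],(800,600),interpolation=cv2.INTER_CUBIC))
```

```text
[0.5552321  0.13764959 0.3963903 ] 13.05 0.019524420989414707
253 174
180 [249]
181 [240 241 249]
182 [240 241 242 248 249]
183 [240 241 242 243 244 245 246 247 248 249]
184 [240 241 242 243 244 245 246 247 248 249]
185 [244 245 246 247 248 249]
186 [246 247 248 249 250 251 252 253 254]
187 [246 247 248 249 250 251 252 253]
188 [246 247 248 249 250 251 252 253]
189 [245 246 247 248 249 250 251 252 253]
190 [245 246 247 248 249 250 251 252]
191 [245 246 247 248 249 250 251]
192 [244 245 246 247 248 249 250 251]
193 [244 245 246 247 248 249 250]
194 [243 244 245 246 247 248 249 250]
195 [243 244 245 246 247 248 249]
196 [243 244 245 246 247 248 249]
197 [243 244 245 246 247 248 249]
198 [244 245 246 247 248]
199 [246]
204 [315 316]
205 [307 308 309 310 311 312 313 314 315 316 317]
206 [257 301 302 303 304 305 306 307 308 309 310 311 312 313 314 315 316 317]
207 many
208 many
209 many
210 many
211 many
212 many
213 many
214 many
215 [256 257 258 259 260 261 262 263 264 265 266 267 268 269 270 271 272 273
 274 275 276 277 278 279]
216 [256 257 258 259 260 261 262 263 264 265 266 267 268 
[... 942 characters left out ...]
5 276 277 278 279 280 281 282
 283 284 285 286 287 288]
235 [265 266 267 268 269 270 271 272 273 274 275 276 277 278 279 280 281 282
 283 284 285 286 287 288]
236 [265 266 267 268 269 270 271 272 273 274 275 276 277 278 279 280 281 282
 283 284 285 286 287 288]
237 [265 266 267 268 269 270 271 272 273 274 275 276 277 278 279 280 281 282
 283 284 285 286 287 288]
238 [265 266 267 268 269 270 271 272 273 274 275 276 277 278 279 280 281 282
 283 284 285 286 287 288]
239 [265 266 267 268 269 270 271 272 273 274 275 276 277 278 279 280 281 282
 283 284 285 286 287 288]
240 [265 266 267 268 269 270 271 272 273 274 275 276 277 278 279 280 281 282
 283 284 285 286 287 288]
241 many
242 many
243 many
```

View pics/s7.png

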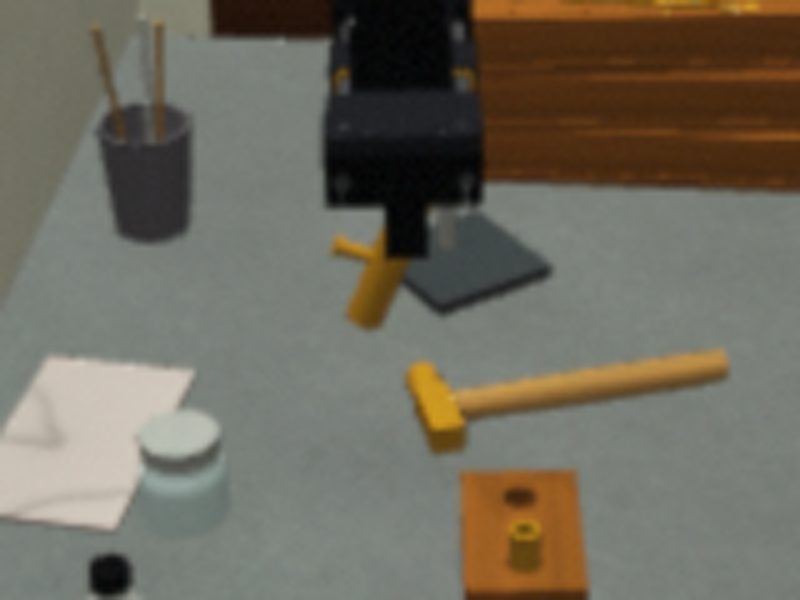

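The crop shows the foot at (366,322) and the spout tip at (336,244), against a grey background apart from the finger at upper right. I'll fit the tube's edges at sub-pixel level and intersect them with the tool's xz-plane.

Create mt.py:
```python
from h import *
import pickle,sys
from scipy.ndimage import map_coordinates
c,p,R=pickle.load(open(sys.argv[1],"rb"))
S=c["img"].astype(float);S=np.clip(S[:,:,0]-S[:,:,2],0,None)  # brass: red-blue
S=cv2.GaussianBlur(S,(0,0),.6)
cross=lambda P:P
# predicted axis in the tool xz plane for the tilt guess, refined by edges perpendicular to it
th=.40
for it in range(5):
    X=R@np.array([np.cos(th),0,-np.sin(th)]);Z=R@np.array([-np.sin(th),0,-np.cos(th)])
    g=p+R@np.array([0,0,.003]) if it==0 else g
    pts=[]
    for h in np.arange(-.066,-.046,.002):
        a=proj(c,g+Z*h);b=proj(c,g+Z*(h-.01));d=(b-a)/np.linalg.norm(b-a);n=np.array([-d[1],d[0]])
        k=np.arange(-10,10,.1);w=map_coordinates(S,[a[1]+k*n[1],a[0]+k*n[0]],order=1)
        i0=len(k)//2;lv=w[70:130].max()/2;l=i0
        inn=np.flatnonzero(w>lv);
        runs=np.split(inn,np.flatnonzero(np.diff(inn)>1)+1);run=min(runs,key=lambda q:abs(q.mean()-i0))
        pts.append(a+n*(k[run[0]]+k[run[-1]])/2)
        if it==4: print(round(h,3),np.round(k[run[0]],1),np.round(k[run[-1]],1))
    # to tool plane
    Q=[]
    for u,v in pts:
        o,d=ray(c,u,v);o=R.T@(o-p);d=R.T@d;Q.append((o-d*o[1]/d[1])[[0,2]])
    Q=np.array(Q);k,b=np.polyfit(Q[:,1],Q[:,0],1);th=np.arctan(k)
    g=p+R@np.array([k*.003+b,0,.003])
    print("tilt",th,"ox",k*.003+b,"resid",np.std(Q[:,0]-k*Q[:,1]-b))
```

```bash
python3 mt.py side7.pkl
```

```text
tilt 0.38688604892555817 ox -0.0025611107945287485 resid 0.00011385302626130685
tilt 0.3825123371455463 ox -0.002270729451082166 resid 9.990293712725323e-05
tilt 0.38120070005998824 ox -0.00215196318924773 resid 0.00010866940921360046
tilt 0.3804172556671355 ox -0.002157586563979517 resid 0.00012802171430219384
-0.066 -3.3 3.4
-0.064 -3.4 3.5
-0.062 -3.4 3.4
-0.06 -3.4 3.4
-0.058 -3.4 3.4
-0.056 -3.5 3.4
-0.054 -3.4 3.3
-0.052 -3.4 3.4
-0.05 -3.4 3.4
-0.048 -3.5 3.6
-0.046 -3.5 3.6
tilt 0.3809532965408792 ox -0.0021634766201100723 resid 0.00010397179726398156
```

Run:
```python
from h import *
go([.579,-.0645,.26],.114-np.pi/2)
```

```text
row [0.0013 0.2036 0.1367] turn -0.0022640676016116856 t 13.1 q7 -1.88
```

Scaled: 0.2036 m / 0.5 = 0.4072, 0.1367 m / 0.5 = 0.2734.

jog_arm(segments=[[0, 0.4072, 0.2734, 0, 0], [0, 0.4072, 0.2734, 0, 0], [0, 0.4072, 0.2734, 0, 0], [0, 0.4072, 0.2734, 0, 0], [0, 0.4072, 0.2734, 0, 0], [0, 0.4072, 0.2734, 0, 0], [0, 0.4072, 0.2734, 0, 0], [0, 0.4072, 0.2734, 0, 0], [0, 0.4072, 0.2734, 0, 0]], quiet=true)

```text
ok
```

jog_arm(segments=[[0, 0, 0.1, 0, 0], [0, 0, 0.2, 0, 0], [0, 0, 0.28, 0, 0], [0, 0, 0.324, 0, 0], [0, 0, 0.324, 0, 0], [0, 0, 0.324, 0, 0]])

```text
time: 14.6
ee_pos: [0.5789, -0.0624, 0.1001]
eef_rot: [0.998, 0.057, 0.001, -0.0]
ft_force: [-0.9, -0.5, -1.4]
width: 0.0202
grip_force: 40.0
```

Run:
```python
from h import *
go([.5382,-.0694,.0961],.114-np.pi/2)
```

```text
row [-0.0412  0.0023  0.0039] turn 0.0007627955732638636 t 14.6 q7 -1.57
```

Scaled: -0.041 m / 0.5 = -0.082, 0.003 m / 0.5 = 0.006.

jog_arm(segments=[[-0.04, 0.004, 0.006, 0, 0], [-0.072, 0.004, 0.006, 0, 0], [-0.078, 0.004, 0.006, 0, 0], [-0.082, 0.004, 0.006, 0, 0], [-0.082, 0.004, 0.006, 0, 0]], force=12)

```text
time: 15.1
ee_pos: [0.5388, -0.0696, 0.0971]
eef_rot: [0.998, 0.057, 0.001, 0.0]
ft_force: [0.3, 0.4, -2.4]
width: 0.0199
grip_force: 12.0
```

```bash
python3 - <<'E'
from h import *
go([.5362,-.0694,.0961])
E
```

```text
row [-0.0025 -0.0005  0.001 ] turn None t 15.1 q7 -1.54
```

Scaled: -0.003 m / 0.5 = -0.006, -0.002 m / 0.5 = -0.004.

jog_arm(segments=[[-0.002, 0, 0.001, 0, 0], [-0.004, 0, 0.001, 0, 0], [-0.006, 0, 0.001, 0, 0], [-0.006, 0, 0.001, 0, 0], [-0.006, 0, 0.001, 0, 0]])

```text
time: 15.6
ee_pos: [0.535, -0.07, 0.0955]
eef_rot: [0.998, 0.057, 0.0, 0.0]
ft_force: [2.0, 0.7, 0.2]
width: 0.0204
grip_force: 12.0
```

jog_arm(segments=[[0.012, 0, 0, 0, 0], [0.04, 0, 0, 0, 0], [0.08, 0, -0.04, 0, 0], [0.08, 0, -0.14, 0, 0], [0.08, 0, -0.24, 0, 0], [0.08, 0, -0.32, 0, 0]], force=40)

```text
time: 16.2
ee_pos: [0.5745, -0.0654, 0.2576]
eef_rot: [0.998, 0.057, 0.0, -0.0]
ft_force: [0.6, -0.3, -2.7]
width: 0.0197
grip_force: 40.0
```

Run:
```python
from h import *
go([.5552,.1376,.3964],0.114-np.pi/2)
```

```text
row [ 0.0039 -0.2038 -0.1388] turn -4.240872532035311e-06 t 16.2 q7 -1.51
```

Scaled: -0.2038 m / 0.5 = -0.4076, -0.139 m / 0.5 = -0.278.

jog_arm(segments=[[0.008, -0.4076, -0.278, 0, 0], [0.008, -0.4076, -0.278, 0, 0], [0.008, -0.4076, -0.278, 0, 0], [0.008, -0.4076, -0.278, 0, 0], [0.008, -0.4076, -0.278, 0, 0], [0.008, -0.4076, -0.278, 0, 0], [0.008, -0.4076, -0.278, 0, 0], [0.008, -0.4076, -0.278, 0, 0], [0.008, -0.4076, -0.278, 0, 0], [0.008, -0.4076, -0.278, 0, 0]], quiet=true)

```text
ok
```

Run:
```python
from h import *
import pickle
p,R,s=tool()
c=r.camera("side");pickle.dump((c,p,R),open("side8.pkl","wb"));print(p,s["time"])
```

```bash
python3 mt.py side8.pkl|grep tilt
```

```text
[0.55533586 0.13625229 0.39361813] 17.2
tilt 0.43653325003754767 ox -0.001997094685117891 resid 7.21206332167966e-05
tilt 0.4371013290473752 ox -0.0020321977679646315 resid 6.38867102122836e-05
tilt 0.4376693750852489 ox -0.0020673081405242523 resid 6.390807032551787e-05
tilt 0.43575065279730746 ox -0.001935173946714224 resid 7.600361338833867e-05
tilt 0.4363187761294112 ox -0.0019702669439917025 resid 6.385715807430588e-05
```

Run:
```python
from h import *
import pickle
p,R,s=tool()
for f,th,ox in(("side7.pkl",.381,-.0022),("side8.pkl",.4365,-.002)):
    c,p,R=pickle.load(open(f,"rb"))
    X=R@np.array([np.cos(th),0,-np.sin(th)]);Z=R@np.array([-np.sin(th),0,-np.cos(th)]);g=p+R@np.array([ox,0,.003])
    foot=g-.0705*Z;tip=foot+.03*X+.038*Z
    print("pred tip",proj(c,tip),"foot",proj(c,foot))
    S=c["img"].astype(float);S=S[:,:,0]-S[:,:,2]
    for y in range(int(proj(c,tip)[1])-4,int(proj(c,tip)[1])+6): print(y,S[y,int(proj(c,tip)[0])-6:int(proj(c,tip)[0])+8].astype(int))
    for y in range(int(proj(c,foot)[1])-5,int(proj(c,foot)[1])+6): print(y,S[y,int(proj(c,foot)[0])-6:int(proj(c,foot)[0])+8].astype(int)) if f=="side8.pkl" else 0
go([.45,-.30,.50],-.90-np.pi/2)
```

```text
pred tip [239.06652788 182.11563383] foot [244.9280518  197.00777918]
178 [ 1  0  1  1  0  1  1  2  2  0  0 -1  0  1]
179 [ 0  0  1 -1  1  0  1  2  1  0  0 -1  1  2]
180 [ 0  1  1  1  0  2  6 19 17  4  0  0 -1  0]
181 [ 1  1  1  0  2  3 24 72 72 33 13  5  3  2]
182 [  0   1   0   1   1   6  39 115 133 103  65  45  30  19]
183 [  1   2   2   1   3  13  53 108 126 135 139 134 105  75]
184 [  1   0   0   1   4  15  49  60  65  89 109 124 132 136]
185 [  1   1   1   2   1   6  17  22  20  34  42  57  76 107]
186 [-1  1  1  3  1  1  2  3  3  4  7 14 30 77]
187 [ 0  0  1  1  1  1  1  2  2  3  2  6 31 89]
pred tip [238.6408076  182.02152212] foot [243.5268408  197.14136612]
178 [ 1  0  0  1  0 -1  1  1  0  1  0  0 -1  0]
179 [ 1  0  0  2  0 -1  0  1  3  2  0  0  0  1]
180 [ 1  0  2  0  1  1  2  9 23 17  5 -1  0  0]
181 [ 1  1  1  1  1  0  7 37 88 66 30 12  4  1]
182 [  1   1   0   0   1   3  15  69 126 116  99  59  31  13]
183 [  1   0  -1   2   1   3  26  92 123 124 137 131  99  63]
184 [  2   2   1   1   1   3  20  62  63  69  94 118 129 135]
185 [  1   1   1   0   1   2   5  16  19  22  36  49  74 105]
186 [ 1  1  2  1  1  2  1  1  3  3  6  9 25 59]
187 [ 0  1  0  1  0  1  1  0  0  1  1  3 17 61]
192 [  0   0   1   2   5  32  90 113 107  96  87  77  73  55]
193 [  1   1   2   3  15  58 108 113 102  91  82  74  68  40]
194 [  0   0   1   6  32  91 112 105  98  85  79  74  56  25]
195 [  0  -1   2  15  57 107 115 102  92  82  75  67  40  13]
196 [  0   1   3  20  76 109 107  97  85  78  71  54  24   5]
197 [  1   1   1  14  54  96 100  91  80  75  67  38  12   1]
198 [ 1  0  1  2 20 57 82 84 75 69 53 25  3 -1]
199 [ 1  0  1  1  3 15 43 59 53 53 34 11  1  1]
200 [ 2  1  0  2  1  2  9 16 20 24 16  2  0  1]
201 [1 1 1 1 1 1 1 4 4 2 3 1 1 1]
202 [-1  0  1  0  1  1  1  1  0  1  0  1  2  2]
row [-0.1537  0.422  -0.1059] turn 1.0123835719519152 t 17.25 q7 -1.87
```

Scaled: 0.422 m / 0.5 = 0.844, -0.1537 m / 0.5 = -0.3074, 1.0124 rad / 6.2832 = 0.1611.

jog_arm(segments=[[-0.02, 0.04, -0.08, 0.0239, 0], [-0.1, 0.12, -0.16, 0.0477, 0], [-0.3074, 0.844, -0.2118, 0.1611, 0], [-0.3074, 0.844, -0.2118, 0.1611, 0], [-0.3074, 0.844, -0.2118, 0.1611, 0], [-0.3074, 0.844, -0.2118, 0.1611, 0], [-0.3074, 0.844, -0.2118, 0.1611, 0], [-0.3074, 0.844, -0.2118, 0.1611, 0], [-0.3074, 0.844, -0.2118, 0.1611, 0], [-0.3074, 0.844, -0.2118, 0.1611, 0], [-0.3074, 0.844, -0.2118, 0.1611, 0], [-0.3074, 0.844, -0.2118, 0.1611, 0]])

```text
time: 18.45
ee_pos: [0.45, -0.3003, 0.4998]
eef_rot: [0.9, -0.435, -0.0, -0.0]
ft_force: [-0.2, 0.6, -2.6]
width: 0.0198
grip_force: 40.0
```

jog_arm(segments=[[0, 0, 0, 0, 0], [0, 0, 0, 0, 0]], quiet=true)

```text
ok
```

Run:
```python
from h import *
import pickle
p,R,s=tool();print(p,s["joint_positions"].round(2),s["time"])
c=r.camera("wrist");pickle.dump((c,p,R),open("w9.pkl","wb"))
cv2.imwrite("pics/w9.png",cv2.resize(c["img"][:,:,::-1],(800,600),interpolation=cv2.INTER_CUBIC))
```

```text
[ 0.45087642 -0.29807853  0.50041723] [ 0.65  0.16 -0.18  1.15  0.03  1.84 -1.99] 18.65
```

View pics/w9.png

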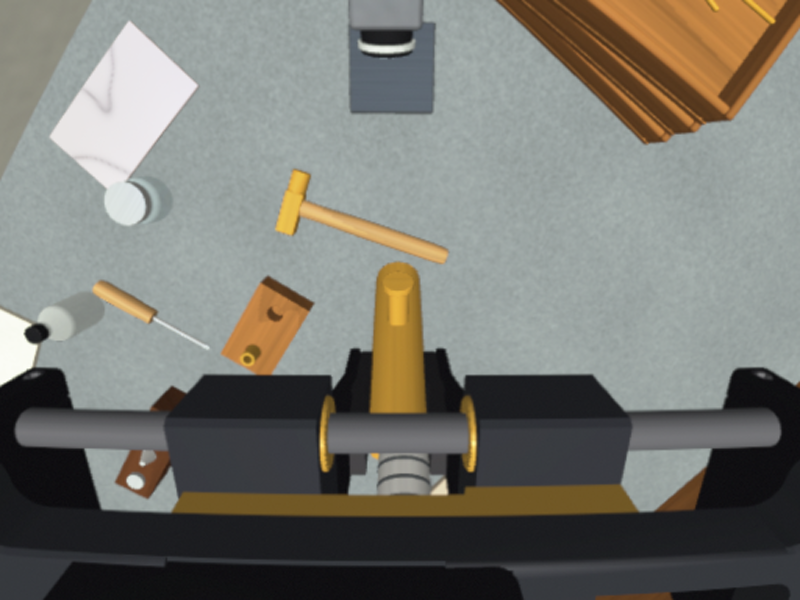

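The wrist view shows the plate's front corners at (351,112) and (432,112), its right edge running up to (435,22), the lens rim spanning u 359–414 with its topmost front point at (387,56), and camera body sides at u=351 and 422. So the tool heading is already nearly the camera's.

Run:
```python
from h import *
import pickle
c,p,R=pickle.load(open("w9.pkl","rb"));S=pickle.load(open("side.pkl","rb"));T=pickle.load(open("top.pkl","rb"));f=.64
a=onz(c,351*f,112*f,.014);b=onz(c,432*f,112*f,.014);e=onz(c,435*f,22*f,.014)
print(a,b,e,"width",np.linalg.norm(a-b))
d=(b-a)[:2];print("heading from front edge",np.arctan2(d[1],d[0])+np.pi/2,"from side edge",np.arctan2(*(e-b)[:2][::-1]))
print("tool x",np.arctan2(R[1,0],R[0,0]))
# top-view plate corners
P=np.array([onz(T,u*f,v*f,.014) for u,v in((545,333),(580,309),(609,347),(573,371))])
for i,j in((3,2),(0,1)): q=(P[j]-P[i]);print("top edge",np.arctan2(q[1],q[0]),np.linalg.norm(q))
for i,j in((1,2),(0,3)): q=(P[j]-P[i]);print("top edge+90",np.arctan2(q[1],q[0])+np.pi/2)
for ang in(-.90,-.93,-.87):
    h=np.array([np.cos(ang),np.sin(ang),0]);m=(a+b)/2
    o=m+h*(.055-.030);o2=P.mean(0)-.03*h
    zc=np.cos(.42)*np.array([0,0,1])-np.sin(.42)*h
    print(ang,"cam origin xy wrist",o[:2],"top",o2[:2])
l=(S,420.5*f,200.3*f)
L=tri(l,(c,387*f,46*f));print("lens tri crude",L)
# side-ray at lens xy -> height
h=np.array([np.cos(-.9),np.sin(-.9),0])
o,dd=ray(*l);xy=((a+b)/2+h*(.025-.0082));k=((xy-o)[:2]@dd[:2])/(dd[:2]@dd[:2]);print("height",o+k*dd,xy)
print("rim top wrist", [onz(c,387*f,55.5*f,z)[:2].round(4) for z in(.29,.30,.31,.32)])
```

```text
[ 0.58768279 -0.37129768  0.014     ] [ 0.5047314  -0.43748262  0.014     ] [ 0.57046127 -0.52272204  0.014     ] width 0.10611964524702439
heading from front edge -0.8973517789446146 from side edge -0.913914552109163
tool x -0.8965234438828377
top edge -0.9053456991133462 0.10148194324069006
top edge -0.8852035007410023 0.10082508453969384
top edge+90 -0.874629069328086
top edge+90 -0.8804521684267597
-0.9 cam origin xy wrist [ 0.56174734 -0.42397332] top [ 0.55959498 -0.42447495]
-0.93 cam origin xy wrist [ 0.56115294 -0.42443065] top [ 0.56030826 -0.42392616]
-0.87 cam origin xy wrist [ 0.56232776 -0.42349837] top [ 0.55889849 -0.42504489]
lens tri crude [ 0.55823892 -0.42068786  0.27747737]
height [ 0.55725727 -0.41750312  0.27878438] [ 0.55665014 -0.41755004  0.014     ]
rim top wrist [array([ 0.5532, -0.4138]), array([ 0.5517, -0.4123]), array([ 0.5503, -0.4108]), array([ 0.5488, -0.4094])]
```

Run:
```python
from h import *
import pickle
c,p,R=pickle.load(open("w9.pkl","rb"))
print("pred tip px(800)",proj(c,p+R@np.array([.0389,0,.0198]))/.64)
go([.4745,-.3159,.261],-.895-np.pi/2)
```

```text
pred tip px(800) [397.96976386 283.08246363]
row [ 0.0286 -0.0074  0.2394] turn -0.0016514079502538692 t 18.7 q7 -1.99
```

Scaled: 0.2394 m / 0.5 = 0.4788, 0.235 m / 0.5 = 0.47.

jog_arm(segments=[[0, -0.0148, 0.1, 0, 0], [0, -0.0148, 0.2, 0, 0], [0, -0.0148, 0.3, 0, 0], [0.02, -0.0148, 0.38, 0, 0], [0.04, -0.0148, 0.44, 0, 0], [0.0572, -0.0148, 0.47, 0, 0], [0.0572, -0.0148, 0.4788, 0, 0], [0.0572, -0.0148, 0.4788, 0, 0], [0.0572, -0.0148, 0.4788, 0, 0], [0.0572, -0.0148, 0.4788, 0, 0]])

```text
time: 19.7
ee_pos: [0.4746, -0.3171, 0.2625]
eef_rot: [0.901, -0.434, 0.001, 0.0]
ft_force: [0.0, 0.5, -2.8]
width: 0.0196
grip_force: 40.0
```

Run:
```python
from h import *
import pickle
p,R,s=tool();print(p,s["time"])
o=np.zeros((400,800,3),np.uint8)
tip=p+R@np.array([.0389,0,.0198]);L=np.array([.5559,-.4176,.282])
for i,n in enumerate(["side","top"]):
    c=r.camera(n);pickle.dump((c,p,R),open(n+"10.pkl","wb"))
    u,v=((proj(c,tip)+proj(c,L))/2).astype(int);print(n,u,v,proj(c,tip),proj(c,L))
    o[:,400*i:400*i+400]=cv2.resize(c["img"][v-40:v+40,u-40:u+40,::-1],(400,400),interpolation=cv2.INTER_CUBIC)
cv2.imwrite("pics/f10.png",o)
go([.4745,-.3159,.261],-.895-np.pi/2)
```

```text
[ 0.47458373 -0.31711618  0.26254678] 19.7
side 276 136 [283.63496309 145.55536647] [269.48213839 127.39434427]
top 369 219 [355.8288967 229.2279923] [383.85952421 210.575678  ]
row [-0.0009 -0.0009  0.001 ] turn -0.003438147627870425 t 19.8 q7 -1.99
```

View pics/f10.png

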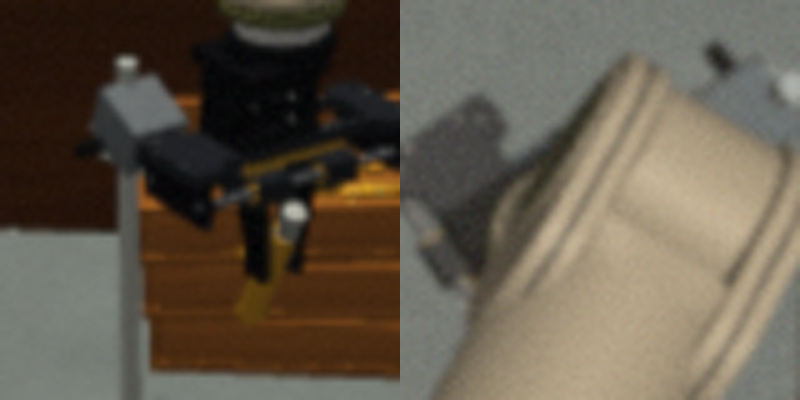

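The side view shows the gauge seated in the tilted tube, held in front of the camera without contact. The lens is now hidden behind the gripper. I'll trim the last millimetre, let it settle, and hand in.

Scaled: -0.001 m / 0.5 = -0.002, -0.003 rad / 6.2832 = -0.0005.

jog_arm(segments=[[-0.002, -0.002, 0.002, -0.0005, 0], [-0.002, -0.002, 0.002, -0.0005, 0], [-0.002, -0.002, 0.002, -0.0005, 0], [-0.002, -0.002, 0.002, -0.0005, 0], [-0.002, -0.002, 0.002, -0.0005, 0], [-0.002, -0.002, 0.002, -0.0005, 0], [-0.002, -0.002, 0.002, -0.0005, 0], [-0.002, -0.002, 0.002, -0.0005, 0]])

```text
time: 20.6
ee_pos: [0.4742, -0.3157, 0.2598]
eef_rot: [0.901, -0.433, 0.0, 0.0]
ft_force: [-0.4, -0.4, -2.7]
width: 0.0201
grip_force: 40.0
```

Run:
```python
from h import *
go([.4745,-.3159,.261],-.895-np.pi/2)
print(r.close_job())
```

```text
row [ 0.0003 -0.0001 -0.0012] turn -0.0006336661250156972 t 20.6 q7 -1.99
the job is handed in; nothing more can be done
None
```

I handed the job in at about 20.6 s: the gauge is fully home in the tube, held still with the spout tip within a few mm of the focus point by my measurements and the tilt about 1° over the required 24°, though the gripper hid the lens and spout tip from the side and top cameras at the end, so I could not check that final position directly.

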